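# Click the pepper grinder's grind wheel round to its index

## Task

Set the pepper grinder's grind: with a fingertip, gently flick the lobes of the star wheel on its top anticlockwise (seen from above), one click at a time, letting the wheel come to rest in each click, until the lobe with the round steel stud clicks in over the steel beak on the grinder's side. Do not go past it. The grinder stays standing on its spot, never lifted, tipped or pushed away, and the salt shaker, the cruet and the tumbler are left undisturbed; finish clear of everything.

Things in the scene. Friction and masses are not known exactly. Their poses are not given: they have to be found in the camera images.
- grinder: Stout white ceramic pepper grinder, loose on the table, 0.9 kg, non-slip foot 92 mm across; 82 mm across at height 50 mm, neck 64 mm across from 66 to 80 mm. Origin: centre of its underside; z up along the wheel's axis. A steel beak sticks out along its own -x. On top sits a dark wooden star wheel (see wheel_top); nothing of the body is higher than 80 mm.
- wheel_top (a point): On the wheel's axis, at its hub's top, 109 mm above the grinder's underside. Hub 44 mm across, from 81 mm up. Six equal lobes, 60 degrees apart, 8 mm wide, reach out to 42 mm from the axis, heights 88 to 106 mm. The gaps between lobes are open from above and outside: a finger 40 mm from the axis, its tip at height 92 to 98 mm, clears the body below.
- wheel (a joint): Turn of the wheel on the body (rad), growing anticlockwise seen from above. 0: stud lobe over the beak. At v the lobes point to pi + v + k pi/3 in the body's frame. A spring click every pi/3 (0, -1.047, -2.094 ..) draws it in; about 1 N at a lobe's end turns it over. Starts 2, 3 or 4 clicks below 0; stops at -4.6 and 2.3. A finger carried from one gap's middle to the next moves it one click.
- stud (a point): Centre of the 12 mm steel ball standing on one lobe of the wheel, 35 mm from the wheel's axis, 113 mm above the grinder's underside (ball top at 119 mm); turns with the wheel.
- beak_tip (a point): Top of the outer end of the steel beak (7 mm wide, heights 69 to 80 mm above the underside), 63.5 mm from the wheel's axis; fixed to the grinder's body, lower than the lobes.
- shaker: Stainless salt shaker, loose bystander, 43 mm across, 86 mm tall. Origin: centre of its underside.
- cruet: Empty glass cruet with cork, loose bystander, 72 mm across, 146 mm tall, a handle on its own +y side out to 55 mm. Origin: centre of its underside.
- tumbler: Red plastic tumbler, upright, empty, loose bystander, 74 mm across the rim, 105 mm tall. Origin: centre of its underside.
- trivet: Slatted bamboo trivet lying on the table, fixed, 150 by 150 mm, 18 mm high. Origin: centre of its underside.
There are look-alikes about, which are no part of the job. What is shaped like the grinder but blue, turquoise or yellow is not meant.

How it is judged:
On the way:
1. the wheel comes to rest in the last click before the index (value of joint wheel between -1.2472 and -0.8472 rad and velocity of joint wheel between -0.3 and 0.3 rad/s), for 0.25 s.
At the end, for the whole second after the job is handed in: The stud lobe rests in the click over the beak (wheel within 0.15 rad of 0, still); the grinder stands upright within 30 mm of where it started, and the shaker, cruet and tumbler within 20 mm of theirs (value of joint wheel between -0.15 and 0.15 rad and velocity of joint wheel between -0.1 and 0.1 rad/s and angle between grinder's own z axis and vertical below 0.05 rad and height (world z) of grinder below 0.004 m and distance of grinder from where it was at the start of the episode below 0.03 m and linear speed of grinder below 0.01 m/s and distance of each of shaker, cruet, tumbler from where it was at the start of the episode below 0.02 m); the robot touches nothing.
It fails at once if the wheel is turned past the index (value of joint wheel above 0.5 rad).
It fails at once if the grinder is lifted or tipped (height (world z) of grinder above 0.012 m or angle between grinder's own z axis and vertical above 0.2 rad).
It fails at once if the grinder is pushed away from its spot (over 30 mm) (distance of grinder from where it was at the start of the episode above 0.03 m).
It fails at once if the grinder or its wheel is forced or squeezed (over 20 N) instead of flicked gently (contact force between the fingers and grinder above 20 N).
It fails at once if the salt shaker, cruet or tumbler is disturbed (moved over 20 mm) (distance of any of shaker, cruet, tumbler from where it was at the start of the episode above 0.02 m).
It also fails if it takes over 64 s, if anything falls off the work surface, if the arm or the gripper's body presses on something with over 40 N, if the wrist force passes 120 N, or if a joint passes its speed limit or range.

## Robot

A 6-joint arm with a two-finger parallel gripper is mounted at the origin on the work surface. World frame = base frame: x ahead of the robot, y to its left, z up, the work surface at z = 0. Lengths are in m, angles in rad, forces in N, time in s.
With the tool pointing down it reaches from about 0.2 to 0.875 m from the base axis. Payload 3.4 kg.
Tool frame: the origin (TCP) lies on the centre line of the jaws, within the pads' length; the fingertips stand 19 mm ahead of it and the grasp point (between the pads) is the TCP; z points along the fingers, y is the line along which they close (so a half turn about z gives the same grasp; the last joint's range is limited). The gripper opens to 94 mm and grips with 3 to 60 N. Pads are 16 mm wide; open, the fingers measure 119 mm over their backs; the gripper's body (75 mm by 177 mm) begins 78 mm behind the grasp point.
Start: joints at [1.195, 0.276, 1.505, -0, 1.361, -0.121], TCP at [0.145, 0.556, 0.224] pointing down, gripper open.
Joint ranges: [-2.89, 2.89], [-0.75, 2.08], [0.22, 2.7], [-1.18, 4.32], [0.11, 2.71], [-2.7, 2.7]. Speed limits (rad/s): [2.57, 2.57, 3.14, 3.14, 3.14, 3.14].

## Interface

Orientations are given as a rotation vector (axis times angle).
In Python, from workcell import monitor, eyes, ctrl gives the robot as it stands.
- The arm moves only by the shell command python3 -m inch 'ROWS'. ROWS is JSON, a list of rows, each a list of 7 numbers: the shift along the world's x, y, z in m, then the turn, a rotation vector about the world's x, y, z in degrees, then the closure, from -1 (fully open) to 1 (shut), so that 0 is half open. In form: [[tx, ty, tz, ax, ay, az, jaw], ...]. A call has 1 to 10 rows; each row shifts and turns the commanded pose from where the row before left it; what a row does not reach is not made up. A row lasts 1/8 s, in which the tool goes at most 62.5 mm and 10.7 degrees, less where a joint would pass 70% of its speed; a pose out of reach is approached as far as the arm can. A call is refused whole if a number of a shift passes 0.0625 or a number of a turn 10.7, either way. A call with a gripper value outside its range is refused whole. The fingers move at their own pace and stop on an object; the grip force is fixed at half the most. Time passes only in rows, so rows that do not move let the fingers close. It gives the time, the measured TCP pose, the force, the opening and the grip force at its end, in the units of the state.
- monitor.observe(): the state, without advancing time (a new reading comes with each control period).
- eyes.snapshot(name): name is "scene" or "top" or "wrist"; returns a dict with "pixels" (400x640x3 uint8, red, green, blue), "fx", "fy", "cx", "cy" (pixels), "world_from_camera" (4x4, takes a point from camera to world coordinates). Camera axes: x right, y down, z forward; pixel columns grow to the right and rows downward; lengths in m; the calibration is good to about 2 mm. A picture is of the moment at which its call begins. There is no depth.
- ctrl.close_job(): hands the job in; it is judged then, once.
The state is a dict: "t": time; "qpos": joint angles; "joint_velocities": joint speeds; "effort": joint torques, N m; "eef_pos": TCP position; "tcp_rot": TCP orientation; "force": force on the tool from outside, world axes, zero at the start; "wrist_torque": the same for the moment, N m; "opening": opening from 0.0 (shut) to 1.0 (fully open); "finger_force": force on a finger pad.
Only numpy, scipy, OpenCV 4.12 (cv2) and the standard library are available. Lean on these libraries where they do the work, as an engineer would, in place of code of your own. Each camera call takes 0.05 s, during which the arm holds its last target. There are 200 camera calls.

## Working session

There is one attempt and no reset: what is moved stays moved. The work goes in short steps, Python scripts to look and compute and a shell command to move; the robot and the scene stay as the last step left them, time stands still between calls to the robot, and variables do not carry over. Pictures are saved under pics/ and viewed, at most 10 in all, crops included, and the job is handed in when it is done.

```bash
mkdir -p pics; cat > h.py <<'E'
import numpy as np,cv2
from workcell import monitor,eyes,ctrl
def snap(n,f):
    s=eyes.snapshot(n); cv2.imwrite(f'pics/{f}.png',s['pixels'][:,:,::-1]); np.savez(f'pics/{f}.npz',**s); return s
def ray(s,u,v,z):
    T=np.array(s['world_from_camera']);d=T[:3,:3]@np.array([(u-s['cx'])/s['fx'],(v-s['cy'])/s['fy'],1]);o=T[:3,3]
    return o+d*(z-o[2])/d[2]
def proj(s,p):
    T=np.linalg.inv(np.array(s['world_from_camera']));q=T[:3,:3]@np.array(p)+T[:3,3]
    return s['fx']*q[0]/q[2]+s['cx'],s['fy']*q[1]/q[2]+s['cy']
E
python3 - <<'E'
from h import *
for n in("top","scene"):
    s=snap(n,n+"0");print(n,s['fx'],np.round(s['world_from_camera'],3).tolist())
o=monitor.observe();print({k:np.round(v,3).tolist() for k,v in o.items()})
E
```

```text
top 372.5853122627014 [[-0.169, -0.962, 0.213, 0.446], [-0.986, 0.166, -0.032, 0.067], [-0.004, -0.216, -0.976, 0.825], [0.0, 0.0, 0.0, 1.0]]
scene 411.4758613290959 [[0.737, 0.338, -0.585, 1.17], [0.676, -0.397, 0.621, -0.55], [-0.022, -0.853, -0.521, 0.63], [0.0, 0.0, 0.0, 1.0]]
{'t': 0.1, 'qpos': [1.195, 0.277, 1.506, -0.0, 1.361, -0.121], 'joint_velocities': [0.001, -0.0, -0.001, 0.001, -0.0, 0.0], 'effort': [0.002, -40.545, -23.778, 0.07, 0.03, -0.0], 'eef_pos': [0.145, 0.556, 0.224], 'tcp_rot': [-0.399, -3.116, 0.002], 'force': [0.869, 0.295, -0.929], 'wrist_torque': [-0.009, 0.046, 0.006], 'finger_force': 0.0, 'opening': 0.998}
```

View pics/top0.png

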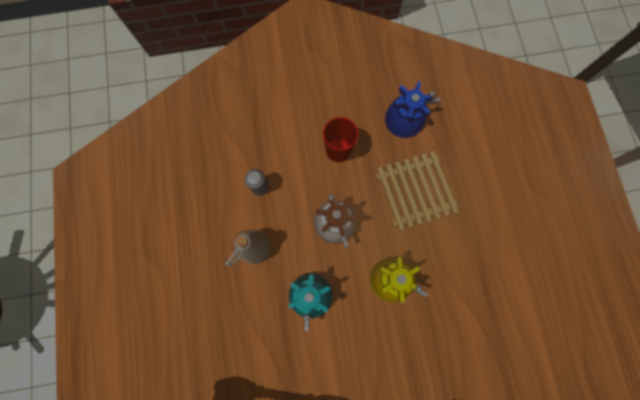

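View pics/scene0.png

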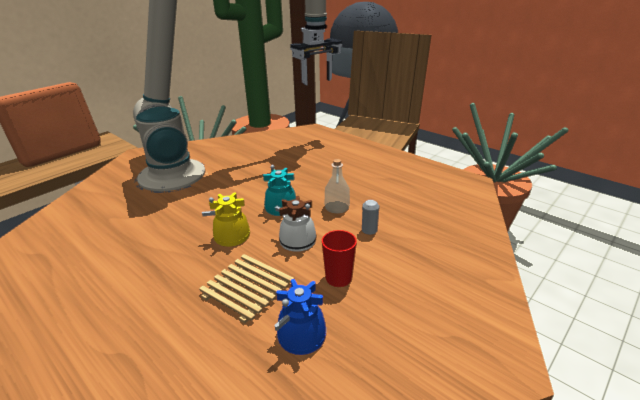

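The top view shows the white grinder with its wooden wheel at about (337,216), its beak at about (347,240), the tumbler at (340,138), the shaker at (257,181) and the cruet at (250,247). I'll enlarge the grinder.

```bash
python3 - <<'E'
from h import *
for n,c in(("top0",(300,180,80,75)),("scene0",(265,185,80,70))):
    i=cv2.imread(f'pics/{n}.png');x,y,w,h=c
    cv2.imwrite(f'pics/{n}c.png',cv2.resize(i[y:y+h,x:x+w],None,fx=8,fy=8,interpolation=cv2.INTER_CUBIC))
a=cv2.imread('pics/top0c.png');b=cv2.imread('pics/scene0c.png')
a=cv2.resize(a,(400,375));b=cv2.resize(b,(400,375));cv2.imwrite('pics/both.png',np.hstack([a,b]))
s=np.load('pics/top0.npz')
for nm,u,v,z in(("hub",337,214.5,.109),("beak",347,242,.08),("cruet",240,240,.146),("cruetbase",254,247,.04),("shaker",255,177,.086),("tumbler",340,133,.105),("teal",309,298,.109),("yel",401,280,.109)):print(nm,ray(s,u,v,z).round(3))
E
```

```text
hub [0.563 0.019 0.109]
beak [0.51  0.007 0.08 ]
cruet [0.541 0.204 0.146]
cruetbase [0.536 0.198 0.04 ]
shaker [0.673 0.169 0.086]
tumbler [ 0.73  -0.018  0.105]
teal [0.417 0.098 0.109]
yel [ 0.42  -0.077  0.109]
```

View pics/both.png

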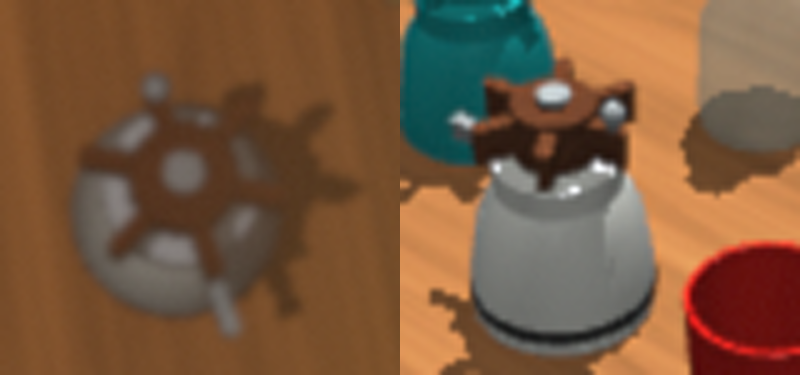

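Hub is at crop (183,172), the stud at (155,87) and the beak tip at (228,325), so the stud is almost opposite the beak, i.e. about 3 clicks. Next I compute the angles and the tool yaw.

```bash
python3 - <<'E'
from h import *
from scipy.spatial.transform import Rotation as R
s=np.load('pics/top0.npz')
f=lambda x,y,z:ray(s,300+x/5,180+y/5,z)
H=f(183,172,.109);S=f(155,87,.113);B=f(228,325,.08)
ang=lambda p:np.degrees(np.arctan2(*(p-H)[1::-1]))
for n,p in(("S",S),("B",B)):print(n,p.round(4),ang(p),np.hypot(*(p-H)[:2]))
for x,y in((90,160),(120,247),(210,265),(280,195),(240,95)):p=f(x,y,.106);print(ang(p),np.hypot(*(p-H)[:2]))
print(H)
s2=np.load('pics/scene0.npz')
H2=ray(s2,265+553/5*1.0,185+0,.109)
for u,v in((265+153*80/400,185+93*70/375),):print("hub scene",ray(s2,u,v,.109))
o=monitor.observe();print(o['eef_pos'],R.from_rotvec(o['tcp_rot']).as_matrix().round(3))
E
```

```text
S [0.598  0.0243 0.113 ] 8.373049388852804 0.034755032933203055
B [0.5045 0.0107 0.08  ] -171.70563037039764 0.05967104894578371
71.93371119282912 0.036659089763668475
129.93399972746897 0.03797761512401338
-173.85904014789332 0.037394265584542695
-112.53465265372631 0.03882239455596105
-45.89732175026191 0.038786986420782224
[0.56357965 0.01927551 0.109     ]
hub scene [0.56284139 0.02168114 0.109     ]
[0.1447631  0.55602018 0.22369408] [[-0.968  0.252 -0.001]
 [ 0.252  0.968 -0.002]
 [ 0.    -0.002 -1.   ]]
```

```bash
python3 -m inch '[[0.028,-0.031,0,0,0,-2.3,1],[0.028,-0.031,0,0,0,-2.3,1],[0.028,-0.031,0,0,0,-2.3,1],[0.028,-0.031,0,0,0,-2.3,1],[0.028,-0.031,0,0,0,-2.3,1],[0.028,-0.031,0,0,0,-2.3,1],[0.028,-0.031,0,0,0,-2.3,1],[0.028,-0.031,0,0,0,-2.3,1]]' && python3 -m inch '[[0.028,-0.031,0,0,0,-2.3,1],[0.028,-0.031,0,0,0,-2.3,1],[0.028,-0.031,0,0,0,-2.3,1],[0.028,-0.031,0,0,0,-2.3,1],[0.028,-0.031,0,0,0,-2.3,1],[0.028,-0.031,0,0,0,-2.3,1],[0.028,-0.031,0,0,0,-2.3,1],[0.028,-0.031,0,0,0,-2.3,1],[0,0,0,0,0,0,1],[0,0,0,0,0,0,1]]'
python3 - <<'E'
from h import *
s=snap("wrist","wrist1");print(np.round(s['world_from_camera'],3).tolist(),proj(s,(.563,.0205,.109)),proj(s,(.563+.042*np.cos(np.radians(8.5)),.0205+.006,.106)))
o=monitor.observe();print(o['eef_pos'],o['tcp_rot'],o['opening'])
E
```

```text
t: 1.1
eef_pos: [0.3695, 0.3072, 0.2242]
tcp_rot: [-0.894, -3.011, 0.0]
force: [-0.3, -0.0, 0.6]
opening: 0.186
finger_force: 0.0
t: 2.35
eef_pos: [0.5921, 0.0608, 0.2239]
tcp_rot: [-1.362, -2.829, 0.0]
force: [-0.2, 0.3, -0.1]
opening: 0.009
finger_force: 0.0
[[0.781, 0.605, 0.156, 0.546], [0.625, -0.756, -0.196, 0.118], [-0.0, 0.25, -0.968, 0.385], [0.0, 0.0, 0.0, 1.0]] (np.float64(267.29667617938117), np.float64(214.2370743046505)) (np.float64(305.70971112180496), np.float64(234.1014706706249))
[0.59194795 0.06121868 0.22415049] [-1.36072408e+00 -2.82985338e+00  5.89144047e-05] 0.005695740242678924
```

View pics/wrist1.png

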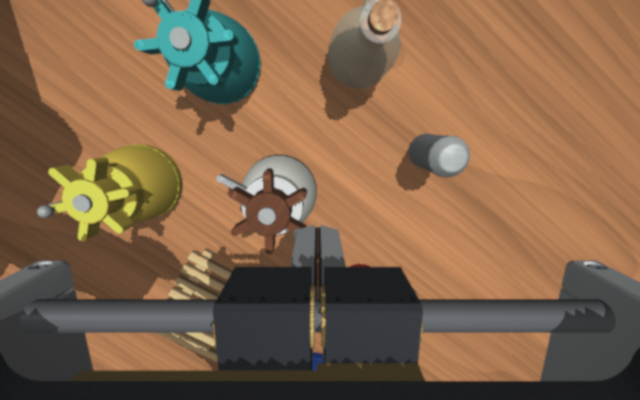

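The wrist view shows the wheel hub at (267,216), which is within 2 px of the prediction, and the wood gap is just ahead of the closed fingers. I'll line up and come down part way.

```bash
python3 -m inch '[[0.007,-0.012,0,0,0,0,1],[0,0,-0.03,0,0,0,1],[0,0,-0.03,0,0,0,1],[0,0,-0.014,0,0,0,1],[0,0,0,0,0,0,1],[0,0,0,0,0,0,1]]'
python3 - <<'E'
from h import *
o=monitor.observe();print(o['eef_pos'],o['qpos'])
s=snap("scene","scene1");x,y=265,185
cv2.imwrite('pics/scene1c.png',cv2.resize(s['pixels'][140:260,220:380,::-1],None,fx=4,fy=4,interpolation=cv2.INTER_CUBIC))
E
```

```text
t: 3.15
eef_pos: [0.6008, 0.0485, 0.1517]
tcp_rot: [1.361, 2.829, 0.001]
force: [-0.3, 0.4, 0.4]
opening: 0.005
finger_force: 0.0
[0.60083282 0.0484917  0.15167715] [-3.48605796e-02  3.63253411e-01  1.56092294e+00  9.70127624e-06
  1.21510688e+00 -7.08823326e-01]
```

View pics/scene1c.png

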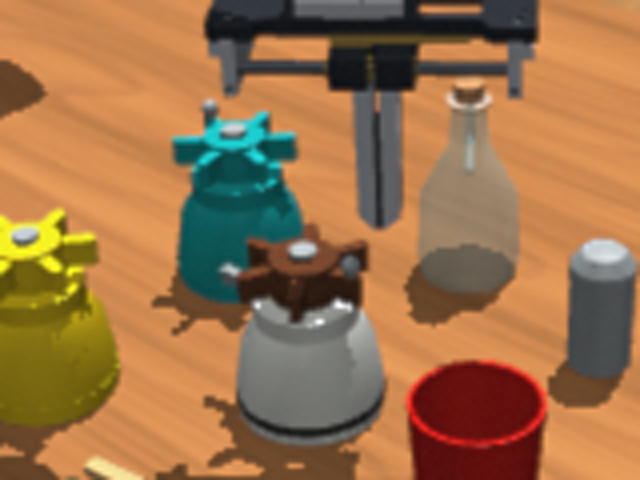

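The fingertip is at crop (380,225), above the right-hand gap between the stud lobe (350,265) and the next lobe (362,245). I'll lower it into the gap and work out the arc.

```bash
python3 -m inch '[[0,0,-0.01,0,0,0,1],[0,0,-0.01,0,0,0,1],[0,0,-0.01,0,0,0,1],[0,0,-0.008,0,0,0,1],[0,0,0,0,0,0,1],[0,0,0,0,0,0,1]]'
python3 - <<'E'
from h import *
a=np.radians(38.5+6*np.arange(11));p=.0465*np.c_[np.cos(a),np.sin(a)]
print(monitor.observe()['eef_pos'],(np.diff(p,axis=0)*1e3).round(1).tolist(),(p[0]-p[-1]))
E
```

```text
t: 3.95
eef_pos: [0.6002, 0.0485, 0.1126]
tcp_rot: [1.362, 2.831, 0.0]
force: [0.3, 0.4, -0.4]
opening: 0.004
finger_force: 0.0
[0.60018445 0.04846614 0.11259769] [[-3.2, 3.6], [-3.6, 3.3], [-3.9, 2.9], [-4.2, 2.5], [-4.4, 2.0], [-4.6, 1.5], [-4.8, 1.1], [-4.8, 0.6], [-4.9, 0.0], [-4.8, -0.5]] [ 0.04326442 -0.01704231]
```

```bash
python3 -m inch '[[-0.0032,0.0036,0,0,0,6,1],[-0.0036,0.0033,0,0,0,6,1],[-0.0039,0.0029,0,0,0,6,1],[-0.0042,0.0025,0,0,0,6,1],[-0.0044,0.002,0,0,0,6,1]]' && python3 -m inch '[[-0.0046,0.0015,0,0,0,6,1],[-0.0048,0.0011,0,0,0,6,1],[-0.0048,0.0006,0,0,0,6,1],[-0.0049,0,0,0,0,6,1],[-0.0048,-0.0005,0,0,0,6,1],[0,0,0,0,0,0,1],[0,0,0,0,0,0,1],[0,0,0,0,0,0,1],[0,0,0,0,0,0,1]]'
python3 - <<'E'
from h import *
s=snap("scene","scene2");t=snap("top","top2")
a=cv2.resize(s['pixels'][180:255,255:335,::-1],(400,375),interpolation=cv2.INTER_CUBIC);b=cv2.resize(t['pixels'][180:255,300:380,::-1],(400,375),interpolation=cv2.INTER_CUBIC)
cv2.imwrite('pics/both2.png',np.hstack([b,a]))
E
```

```text
t: 4.58
eef_pos: [0.5811, 0.0628, 0.1131]
tcp_rot: [0.578, 3.086, 0.001]
force: [0.0, -0.1, -0.4]
opening: 0.006
finger_force: 0.1
t: 5.7
eef_pos: [0.5569, 0.0655, 0.1125]
tcp_rot: [-0.235, 3.133, 0.0]
force: [-0.9, -0.8, -0.8]
opening: 0.007
finger_force: 0.0
```

View pics/both2.png

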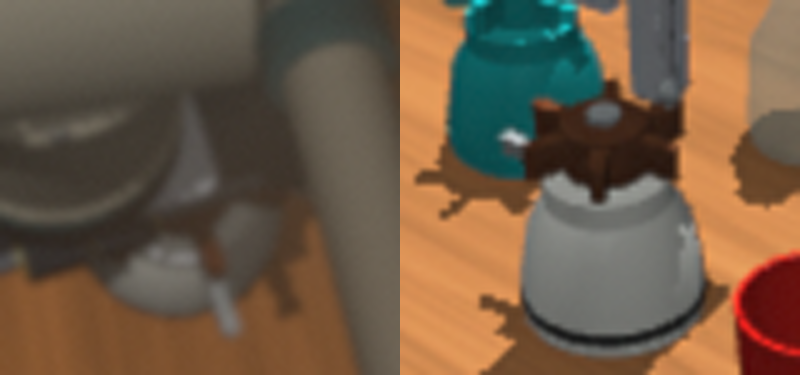

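The stud lobe has moved one click, to the back right at (670,90), and the beak has not shifted. I'll lift, go back and repeat.

```bash
python3 -m inch '[[0,0,0.02,0,0,0,1],[0,0,0.025,0,0,0,1],[0.0074,-0.0029,0,0,0,-10,1],[0.0072,-0.0028,0,0,0,-10,1],[0.0072,-0.0028,0,0,0,-10,1],[0.0072,-0.0028,0,0,0,-10,1],[0.0072,-0.0028,0,0,0,-10,1],[0.0072,-0.0028,0,0,0,-10,1],[0,0,0,0,0,0,1],[0,0,0,0,0,0,1]]'; python3 -m inch '[[0,0,-0.015,0,0,0,1],[0,0,-0.01,0,0,0,1],[0,0,-0.01,0,0,0,1],[0,0,-0.009,0,0,0,1],[0,0,0,0,0,0,1],[0,0,0,0,0,0,1]]'
```

```text
t: 7.05
eef_pos: [0.5998, 0.0487, 0.1574]
tcp_rot: [-1.359, -2.832, 0.0]
force: [-0.0, -0.2, -0.0]
opening: 0.004
finger_force: 0.0
t: 7.8
eef_pos: [0.6004, 0.0486, 0.1136]
tcp_rot: [1.362, 2.83, 0.0]
force: [-0.2, 0.3, -0.6]
opening: 0.004
finger_force: 0.0
```

```bash
python3 -m inch '[[-0.0032,0.0036,0,0,0,6,1],[-0.0036,0.0033,0,0,0,6,1],[-0.0039,0.0029,0,0,0,6,1],[-0.0042,0.0025,0,0,0,6,1],[-0.0044,0.002,0,0,0,6,1]]' && python3 -m inch '[[-0.0046,0.0015,0,0,0,6,1],[-0.0048,0.0011,0,0,0,6,1],[-0.0048,0.0006,0,0,0,6,1],[-0.0049,0,0,0,0,6,1],[-0.0048,-0.0005,0,0,0,6,1],[0,0,0,0,0,0,1],[0,0,0,0,0,0,1],[0,0,0,0,0,0,1],[0,0,0,0,0,0,1]]' && python3 -m inch '[[0,0,0.02,0,0,0,1],[0,0,0.025,0,0,0,1],[0.0074,-0.0029,0,0,0,-10,1],[0.0072,-0.0028,0,0,0,-10,1],[0.0072,-0.0028,0,0,0,-10,1],[0.0072,-0.0028,0,0,0,-10,1],[0.0072,-0.0028,0,0,0,-10,1],[0.0072,-0.0028,0,0,0,-10,1],[0,0,0,0,0,0,1],[0,0,0,0,0,0,1]]'
python3 - <<'E'
from h import *
s=snap("scene","scene3");t=snap("top","top3")
a=cv2.resize(s['pixels'][180:255,255:335,::-1],(400,375),interpolation=cv2.INTER_CUBIC);b=cv2.resize(t['pixels'][180:255,300:380,::-1],(400,375),interpolation=cv2.INTER_CUBIC)
cv2.imwrite('pics/both3.png',np.hstack([b,a]))
E
```

```text
t: 8.43
eef_pos: [0.5813, 0.063, 0.1142]
tcp_rot: [0.578, 3.086, 0.001]
force: [0.4, 0.3, -0.6]
opening: 0.005
finger_force: 0.1
t: 9.55
eef_pos: [0.5571, 0.0656, 0.1135]
tcp_rot: [-0.235, 3.133, 0.0]
force: [0.0, 0.5, 0.2]
opening: 0.001
finger_force: 0.0
t: 10.8
eef_pos: [0.6, 0.0487, 0.1584]
tcp_rot: [-1.359, -2.832, 0.0]
force: [0.2, -0.1, -0.1]
opening: 0.0
finger_force: 0.0
```

View pics/both3.png

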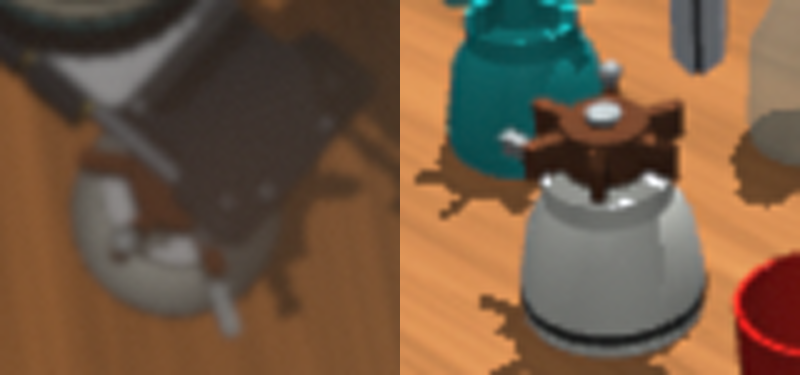

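The stud is now at top crop (122,243), exactly one lobe before the beak at (228,325), and the grinder has not moved. One last flick.

```bash
python3 -m inch '[[0,0,-0.015,0,0,0,1],[0,0,-0.01,0,0,0,1],[0,0,-0.01,0,0,0,1],[0,0,-0.01,0,0,0,1],[0,0,0,0,0,0,1],[0,0,0,0,0,0,1]]' && python3 -m inch '[[-0.0032,0.0036,0,0,0,6,1],[-0.0036,0.0033,0,0,0,6,1],[-0.0039,0.0029,0,0,0,6,1],[-0.0042,0.0025,0,0,0,6,1],[-0.0044,0.002,0,0,0,6,1]]' && python3 -m inch '[[-0.0046,0.0015,0,0,0,6,1],[-0.0048,0.0011,0,0,0,6,1],[-0.0048,0.0006,0,0,0,6,1],[-0.0049,0,0,0,0,6,1],[-0.0048,-0.0005,0,0,0,6,1],[0,0,0,0,0,0,1],[0,0,0,0,0,0,1],[0,0,0,0,0,0,1],[0,0,0,0,0,0,1]]' && python3 -m inch '[[0,0,0.02,0,0,0,1],[0,0,0.03,0,0,0,1],[0,0,0.05,0,0,0,1],[0,0,0.05,0,0,0,1],[-0.02,0.04,0.02,0,0,0,1],[-0.02,0.04,0,0,0,0,1],[-0.02,0.04,0,0,0,0,1],[-0.02,0.04,0,0,0,0,1],[0,0,0,0,0,0,1],[0,0,0,0,0,0,1]]'
python3 - <<'E'
from h import *
s=snap("scene","scene4");t=snap("top","top4")
a=cv2.resize(s['pixels'][180:255,255:335,::-1],(400,375),interpolation=cv2.INTER_CUBIC);b=cv2.resize(t['pixels'][180:255,300:380,::-1],(400,375),interpolation=cv2.INTER_CUBIC)
cv2.imwrite('pics/both4.png',np.hstack([b,a]))
E
```

```text
t: 11.65
eef_pos: [0.6006, 0.0486, 0.1136]
tcp_rot: [1.362, 2.83, 0.0]
force: [-0.5, 0.3, -0.3]
opening: 0.005
finger_force: 0.0
t: 12.28
eef_pos: [0.5816, 0.0631, 0.1142]
tcp_rot: [0.578, 3.086, 0.001]
force: [-0.1, -0.2, -0.1]
opening: 0.004
finger_force: 0.1
t: 13.4
eef_pos: [0.5573, 0.0657, 0.1135]
tcp_rot: [-0.235, 3.133, 0.0]
force: [0.1, -0.8, 0.2]
opening: 0.003
finger_force: 0.0
t: 14.65
eef_pos: [0.4774, 0.2253, 0.2835]
tcp_rot: [-0.236, 3.132, -0.001]
force: [0.0, -0.4, 0.9]
opening: 0.003
finger_force: 0.0
```

View pics/both4.png

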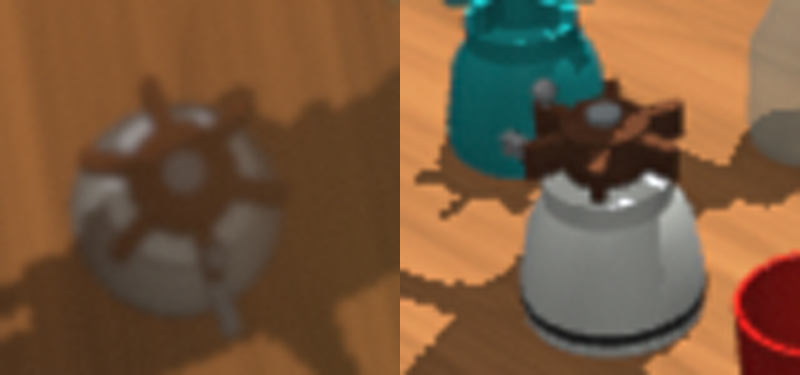

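The stud is now at (215,258), in line with the beak at (228,325), the grinder is on its spot and the arm is clear.

```bash
python3 -c "
from workcell import ctrl;print(ctrl.close_job())"
```

```text
the job is handed in; nothing more can be done
None
```

The job is handed in: three single-click flicks put the stud lobe over the beak, and in the last pictures the grinder was still on its spot and the arm was clear; the hand-in gave no verdict.

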